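Load the star dryer and set its air slide

ROBOT

A 6-joint arm with a two-finger parallel gripper is mounted at the origin on the work surface. World frame = base frame: x ahead of the robot, y to its left, z up, the work surface at z = 0. Lengths are in m, angles in rad, forces in N, time in s.
With the tool pointing down it reaches from about 0.375 to 0.9 m from the base axis. Payload 3.1 kg.
Tool frame: the origin (TCP) lies midway between the tips of the shut fingers; the grasp point (between the pads) lies behind it (ctrl.hold_point_z is the z of the grasp point in the tool frame, in m); z points along the fingers, y is the line along which they close (so a half turn about z gives the same grasp; the last joint's range is limited). The gripper opens to 87 mm and grips with 3 to 60 N. Pads are 19 mm wide; open, the fingers measure 117 mm over their backs; the gripper's body (75 mm by 190 mm) begins 51 mm behind the grasp point.
Start: joints at [1.022, 0.527, 1.433, -0, 1.181, -0.178], TCP at [0.226, 0.583, 0.203] pointing down, gripper open.
Joint ranges: [-3.08, 3.08], [-0.75, 2.2], [0.22, 2.44], [-1.43, 4.57], [0, 2.65], [-2.85, 2.85]. Speed limits (rad/s): [2.79, 2.79, 3.14, 3.14, 3.14, 3.14].

INTERFACE

Orientations are given as a unit quaternion [x, y, z, w].
In Python, from station import ctrl, viewer gives the robot as it stands.
- The arm moves only by the tool step_arm, never from a script. Its argument "commands" is a list of rows, each a list of 5 numbers: the shift along the world's x, y, z as a fraction of full scale, then the turn about the world's z as a fraction of full scale, then the closure, from 0 (fully open) to 1 (shut). In form: [[x, y, z, twist, grip], ...]. A call has 1 to 12 rows; each row is the pose to reach, as a shift and turn from the pose commanded when the call began, turning the shorter way round; what a row does not reach only later rows make up. Full scale, the value 1, is 10 cm for a shift and pi rad for a turn. A row lasts 1/12 s, in which the tool goes at most 41.7 mm and 7.16 degrees, less where a joint would pass 70% of its speed; a pose out of reach is approached as far as the arm can. A call with a number of a shift or a turn outside -1 to 1 is refused whole. A call with a gripper value outside its range is refused whole. The fingers move at their own pace and stop on an object; the grip force is fixed at half the most. Time passes only in rows, so rows that repeat a pose let the fingers close. It gives the time, the measured TCP pose, the force, the opening and the grip force at its end, in the units of the state.
- ctrl.observe(): the state, without advancing time (a new reading comes with each control period).
- viewer.get_image(name): name is "scene" or "side" or "wrist"; returns the picture (384x512x3 uint8, red, green, blue); there is no depth.
- viewer.camera_params(name): a dict with "K" (3x3 intrinsics, pixels), "R" (3x3) and "t" (3): a world point X has camera coordinates R X + t. Camera axes: x right, y down, z forward; pixel columns grow to the right and rows downward; lengths in m; the calibration is good to about 2 mm. The wrist camera is an equidistant fisheye: a pixel r from the principal point sees the ray r / f radians off the axis. A picture is of the moment at which its call begins: read the wrist's pose just before it. camera_params takes no time and is no camera call; for the wrist camera it gives the pose at the moment of the call.
- ctrl.close_job(): hands the job in; it is judged then, once.
Trained networks look in the newest picture that a camera, given by its name, has taken for a name from the list of things; names that differ only in an ending like _2 or _b are one class to them, and where a whole thing is asked for, a point or a joint stands for the part that bears it (a point fixed in the world has none). Each returns a list of dicts, best first, with "p" (0 to 1); they miss things now and then, are a little off and sometimes report something else, mostly with a low value. They report only what shows in the picture. A call takes as long as a camera call. They do not tell look-alikes from the thing itself.
- viewer.spot_in(camera, label): "location" ([column, row] in pixels, amid what is visible of it).
The state is a dict: "time": time; "q": joint angles; "qvel": joint speeds; "joint_torque": joint torques, N m; "tcp_pos": TCP position; "tcp_rot": TCP orientation; "wrist_force": force on the tool from outside, world axes, zero at the start; "ft_torque": the same for the moment, N m; "width": finger opening in m; "grip_force": force on a finger pad.
Only numpy, scipy, OpenCV 4.12 (cv2) and the standard library are available. Lean on these libraries where they do the work, as an engineer would, in place of code of your own. Each camera call takes 0.05 s, during which the arm holds its last target. There are 200 camera calls.

TASK

First set the orange knob of the air regulator to the notch beside the yellow tile: lift it out of its notch, move it along and let it drop fully into the other. With it there, hook every star carrier standing on the table onto the rail of the dryer and slide it along until it hangs still, level with the floor tile of its tab's colour. Only then move the orange knob, in the same way, to the notch beside the green tile, and leave the cup, the bottle and the caramel disc where they are.

Things in the scene. Friction and masses are not known exactly. Their poses are not given: they have to be found in the camera images.
- dryer: (sizes in mm) dryer: white low air box (110 x 470, top 20 above the table) with a flat-bar rail above it. Origin on the table below the rail; the rail runs along y above x = 0, from y -195 to +255, 16 wide, top at z 125. Posts 16 x 10 hold it at y -190 and +250. A carrier hung on it has its tab's centre at z 156 and its disc's underside at z 45. Its place and heading vary
- load_mid (a point): (mm) middle of the rail's light loading stretch, on its top face, dryer y -120, axes as the dryer's. The stretch runs from dryer y -185 to -55; there the bar is only 10 deep (z 115 to 125) and passes through a hook's mouth. Hook a carrier on here from the robot's side, its mouth (+x) facing the rail's +x, then lower it until the top bar sits on the rail
- dry_mid (a point): (mm) middle of the rail's dark drying stretch, on its top face, dryer y +100. The stretch runs from dryer y -55 to +255; it is 30 deep (z 95 to 125), more than a hook's mouth, so a carrier cannot be hooked on or off here, only slid in along the rail from the loading stretch. Carriers cannot pass one another on the rail
- mark_red: red square tile (22 x 22 x 3 mm) on top of the dryer's air box, origin at the centre of its underside (20 mm above the table), axes as the dryer's, 55 mm on the +x side of the rail's line, at dryer y 0, 90 or 180 mm (which colour is where varies). The carrier with the red tab must hang with its tab level with this tile along the rail (within 10 mm)
- mark_blue: blue square tile (22 x 22 x 3 mm) on top of the dryer's air box, origin at the centre of its underside (20 mm above the table), axes as the dryer's, 55 mm on the +x side of the rail's line, at dryer y 0, 90 or 180 mm (which colour is where varies). The carrier with the blue tab must hang with its tab level with this tile along the rail (within 10 mm)
- mark_black: black square tile (22 x 22 x 3 mm) on top of the dryer's air box, origin at the centre of its underside (20 mm above the table), axes as the dryer's, 55 mm on the +x side of the rail's line, at dryer y 0, 90 or 180 mm (which colour is where varies). The carrier with the black tab must hang with its tab level with this tile along the rail (within 10 mm)
- red_tab (a point): (mm) star carrier with the red tab (loose, 300 g, may be absent): centre of its red tab, 14 x 14 x 42 high, 111 above the disc's underside. z up, x from the hook's stem towards its free tip. Disc diameter 70, 8 thick, under the tab; star and bead on it up to 24; stem 8 x 14 at x -22 to -14, 8 to 90 high. Starts standing on its disc on the table; whole height 132
- blue_tab (a point): (mm) star carrier with the blue tab (loose, 300 g, may be absent): centre of its blue tab, 14 x 14 x 42 high, 111 above the disc's underside. z up, x from the hook's stem towards its free tip. Disc diameter 70, 8 thick, under the tab; star and bead on it up to 24; stem 8 x 14 at x -22 to -14, 8 to 90 high. Starts standing on its disc on the table; whole height 132
- black_tab (a point): (mm) star carrier with the black tab (loose, 300 g, may be absent): centre of its black tab, 14 x 14 x 42 high, 111 above the disc's underside. z up, x from the hook's stem towards its free tip. Disc diameter 70, 8 thick, under the tab; star and bead on it up to 24; stem 8 x 14 at x -22 to -14, 8 to 90 high. Starts standing on its disc on the table; whole height 132
- red_mouth (a point): (mm) middle of the mouth of that carrier's hook, 55 below the tab's centre (56 above the disc's underside), same axes. The hook is a C, 14 wide in y, open to +x: top bar x -22 to +20, 80 to 90 high; free tip x +14 to +20, from the bar down to 68; lower finger 38 to 44 high, from the stem to x +16. Mouth 24 high (44 to 68); inside 28 wide, 36 high
- blue_mouth (a point): (mm) middle of the mouth of that carrier's hook, 55 below the tab's centre (56 above the disc's underside), same axes. The hook is a C, 14 wide in y, open to +x: top bar x -22 to +20, 80 to 90 high; free tip x +14 to +20, from the bar down to 68; lower finger 38 to 44 high, from the stem to x +16. Mouth 24 high (44 to 68); inside 28 wide, 36 high
- black_mouth (a point): (mm) middle of the mouth of that carrier's hook, 55 below the tab's centre (56 above the disc's underside), same axes. The hook is a C, 14 wide in y, open to +x: top bar x -22 to +20, 80 to 90 high; free tip x +14 to +20, from the bar down to 68; lower finger 38 to 44 high, from the stem to x +16. Mouth 24 high (44 to 68); inside 28 wide, 36 high
- regulator: (mm) air regulator: white box 120 (x) x 200 (y) x 50 high, fixed, origin at the centre of its underside. Two steel toothed racks, 10 high above its top, run along its y at x -37 to -27 and x +3 to +13; between the teeth are five notches at y -64, -32, 0, 32 and 64, each 13 wide. Its place and heading vary
- notch_mid (a point): the middle notch (y 0), on the regulator's top, half-way between the racks; the knob travels above this line, along the regulator's y
- knob_grip (a point): (mm) centre of the slide's orange grip: 22 in the regulator's x, 16 in y, 34 high, at regulator x -12. Its stem carries a cross-pin, 8 wide, that lies in a notch of both racks. Pin down: this point is 96 above the table. Lifts 22; above 11 the pin clears the teeth and the knob slides along y. Let go, it falls (80 g), and right in if within 2.5 of a notch's middle
- gate (a joint): where the slide is along the regulator's y, m, 0 at the middle notch (where it starts), range -0.068 to 0.068, light friction (about 1 N)
- knob (a joint): how far the knob is lifted, m: 0 fully down in a notch, about 0.010 resting on top of a tooth, 0.022 at the upper stop
- tile_yellow: yellow tile (22 x 18 x 3 mm) flat on the regulator's top at its x +38, beside one of the four outer notches, centred on it along y: the loading notch. Which notch varies. Origin at the centre of its underside, axes as the regulator's (two grey tiles mark the other notches)
- tile_green: green tile of the same size, beside another of the four outer notches: the drying notch. Origin and axes as for the yellow tile
- sugar_cup_rim (a point): bystander: white cup, 70 mm high, radius 32; centre of its rim. To be left alone
- water_bottle: bystander: clear bottle with blue cap, 130 mm high, radius 27; origin at the centre of its underside. To be left alone
- caramel_disc_center (a point): bystander: amber caramel disc, radius 32, 8 mm thick, lying on the table; its centre. To be left alone
Mind the look-alikes: they are no part of the job. Leave any pink or purple look-alike of the part that bears red_tab alone.

How it is judged:
By the outcome, as a careful person would: the job done as asked, in the order asked, and still so for the second after the job is handed in, with the robot touching nothing.
Of carrier_red, carrier_blue, carrier_black only 2 to 3 are there at a start; the rules pass over those that are not, and their reading is None.
At some moment in a run one of carrier_red, carrier_blue, carrier_black may be knocked a few centimetres aside while the robot is not near it.
It also fails if it takes over 210 s, if anything falls off the work surface, if the arm or the gripper's body presses on something with over 40 N, if the wrist force passes 120 N, or if a joint passes its speed limit or range.

## Working session

There is one attempt and no reset: what is moved stays moved. The work goes in short steps, Python scripts to look and compute and a tool call to move; the robot and the scene stay as the last step left them, time stands still between calls to the robot, and variables do not carry over. Pictures are saved under pics/ and viewed, at most 14 in all, crops included, and the job is handed in when it is done.

Besides the shell and the picture viewer there is one more tool, called after ">>>" as name([rows], argument=value, ...), one row to a line, values as JSON. step_arm: Moves the arm, as the interface text tells. Shift numbers are shares of 10 cm and turn numbers shares of pi rad, none past 1 either way. Its arguments: {"type":"object","properties":{"commands":{"type":"array","items":{"type":"array","items":{"type":"number"}}}},"required":["commands"]}

```bash
mkdir -p pics; ls
python3 - <<'E'
from station import ctrl, viewer
import cv2,numpy as np
s=ctrl.observe();print({k:np.round(v,3) for k,v in s.items()},ctrl.hold_point_z)
ims=[viewer.get_image(n) for n in("scene","side")]
for n,i in zip(("scene","side"),ims):cv2.imwrite(f"pics/{n}0.png",cv2.cvtColor(i,cv2.COLOR_RGB2BGR))
for n in("scene","side"):
  p=viewer.camera_params(n);print(n,np.round(p["K"],1).tolist(),np.round(p["R"],3).tolist(),np.round(p["t"],3), -np.array(p["R"]).T@p["t"])
E
```

```text
pics
{'time': np.float64(0.0), 'q': array([ 1.021,  0.528,  1.434,  0.   ,  1.181, -0.178]), 'qvel': array([-0.002,  0.001, -0.001, -0.   , -0.001, -0.001]), 'joint_torque': array([-2.0000e-03, -4.4005e+01, -1.7659e+01,  6.3000e-02,  5.8000e-02,
       -0.0000e+00]), 'tcp_pos': array([0.226, 0.582, 0.202]), 'tcp_rot': array([ 0.184,  0.983, -0.001, -0.   ]), 'wrist_force': array([-0.107, -0.085,  0.167]), 'ft_torque': array([0.03 , 0.005, 0.033]), 'grip_force': np.float64(0.0), 'width': np.float64(0.087)} -0.0187
scene [[425.4, 0.0, 267.1], [0.0, 425.4, 191.3], [0.0, 0.0, 1.0]] [[-0.722, 0.692, -0.019], [0.42, 0.417, -0.806], [-0.55, -0.59, -0.591]] [ 0.343 -0.133  1.668] [1.22107133 0.80223346 0.88465281]
side [[373.3, 0.0, 254.9], [0.0, 373.3, 198.1], [0.0, 0.0, 1.0]] [[-1.0, -0.014, -0.018], [0.004, 0.658, -0.753], [0.022, -0.753, -0.658]] [0.485 0.049 1.013] [0.46216063 0.7368471  0.71157141]
```

View pics/scene0.png

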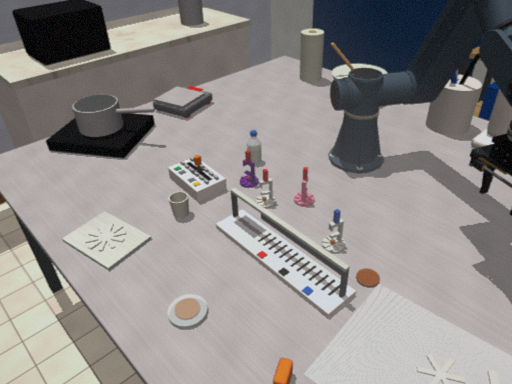

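View pics/side0.png

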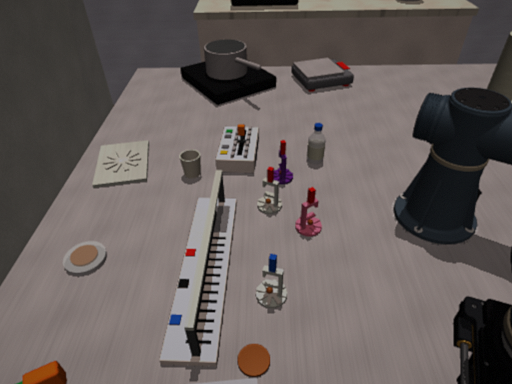

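The dryer runs down the middle of both pictures. Four carriers show: white with a red tab at scene (265,188) / side (270,190), white with a blue tab at scene (336,230) / side (272,280), purple at scene (249,167), and pink at scene (304,188). The two white ones fit the description. I see no black tab, so I'll confirm in an enlarged crop.

Run:
```python
from station import viewer
import cv2,numpy as np
a=cv2.imread("pics/scene0.png")[120:320,160:390];b=cv2.imread("pics/side0.png")[110:360,155:345]
a=cv2.resize(a,None,fx=1.8,fy=2.0*.9,interpolation=3);
a=cv2.resize(cv2.imread("pics/scene0.png")[125:315,160:385],(450,380),interpolation=3)
b=cv2.resize(cv2.imread("pics/side0.png")[110:365,160:335],(350,510),interpolation=3)
c=np.zeros((510,800,3),np.uint8);c[:380,:450]=a;c[:,450:]=b
cv2.imwrite("pics/crop0.png",c)
for n in("scene","side"):
  for l in("red_tab","blue_tab","black_tab","red_mouth","blue_mouth","knob_grip","notch_mid","regulator","tile_yellow","tile_green","mark_red","mark_blue","mark_black","load_mid","dry_mid"):
    print(n,l,[(np.round(d["location"],1).tolist(),round(float(d["p"]),2)) for d in viewer.spot_in(n,l)[:4]])
```

```text
scene red_tab [([306.6, 195.1], 0.88), ([267.0, 194.5], 0.66)]
scene blue_tab [([336.2, 237.9], 0.64)]
scene black_tab []
scene red_mouth [([304.4, 196.5], 0.87), ([267.3, 196.7], 0.77)]
scene blue_mouth [([339.0, 240.4], 0.7)]
scene knob_grip [([268.0, 192.3], 0.58)]
scene notch_mid [([198.5, 178.6], 0.88)]
scene regulator [([195.0, 178.4], 0.93)]
scene tile_yellow [([305.5, 291.9], 0.34)]
scene tile_green []
scene mark_red [([260.8, 253.1], 0.39)]
scene mark_blue [([302.6, 290.5], 0.6)]
scene mark_black [([284.7, 269.9], 0.59), ([343.7, 237.7], 0.55)]
scene load_mid [([293.0, 255.1], 0.61)]
scene dry_mid [([291.5, 254.1], 0.93), ([254.9, 146.9], 0.67)]
side red_tab [([270.7, 201.2], 0.9), ([279.6, 174.4], 0.86), ([305.9, 220.1], 0.85)]
side blue_tab [([272.1, 290.4], 0.67)]
side black_tab [([204.3, 288.2], 0.16)]
side red_mouth [([268.2, 198.7], 0.87), ([312.7, 219.5], 0.85), ([280.5, 171.0], 0.81), ([184.9, 284.4], 0.57)]
side blue_mouth [([270.9, 292.9], 0.71), ([240.1, 131.9], 0.38)]
side knob_grip [([240.4, 132.9], 0.4), ([177.1, 320.9], 0.23)]
side notch_mid [([239.3, 150.1], 0.9), ([190.4, 252.7], 0.52)]
side regulator [([235.4, 152.2], 0.63)]
side tile_yellow [([242.1, 134.0], 0.25)]
side tile_green []
side mark_red [([193.4, 249.0], 0.48)]
side mark_blue []
side mark_black [([182.8, 282.0], 0.54), ([238.1, 150.7], 0.28)]
side load_mid [([200.3, 289.4], 0.72), ([236.6, 149.4], 0.34)]
side dry_mid [([204.8, 288.7], 0.82)]
```

View pics/crop0.png

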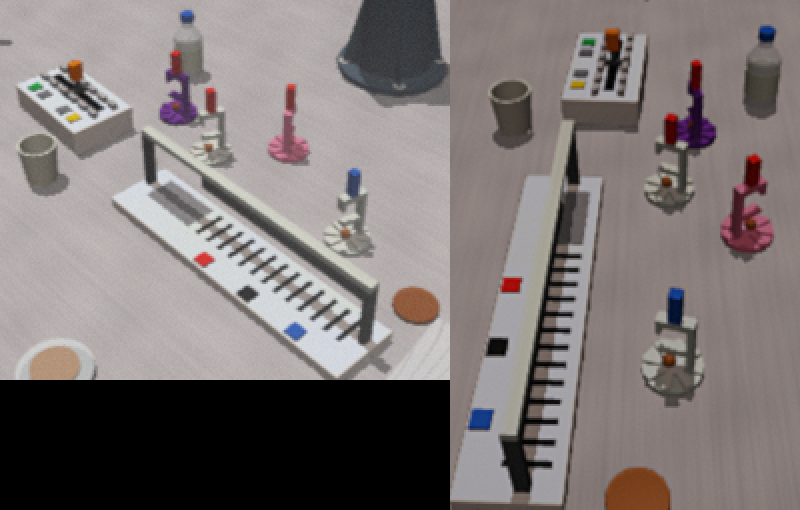

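Confirmed: the white-bodied carriers at scene (265,188) (red) and (336,230) (blue) are the job. Purple and pink are look-alikes, and black is absent. The tiles sit on the world +x side of the rail, in the order red, black, blue towards +y. The regulator's tiles run green (far) to yellow (near). Next I'll measure from colour blobs.

```bash
cat > h.py <<'E'
from station import ctrl, viewer
import cv2,numpy as np
from scipy.optimize import least_squares
def P(n): return viewer.camera_params(n)
def proj(p,X):
    c=np.asarray(X)@np.array(p["R"]).T+p["t"]; K=np.array(p["K"]); return c[...,:2]/c[...,2:]*[K[0,0],K[1,1]]+K[:2,2]
def tri(uvs):
    r=lambda X:np.concatenate([proj(p,X)-uv for p,uv in uvs]); s=least_squares(r,[.45,.1,.1]); return s.x,np.abs(s.fun).max()
HS={"red":[(0,6),(174,180)],"blue":[(105,125)],"orange":[(7,17)],"green":[(55,85)],"yellow":[(20,32)]}
def blobs(img,col,box,smin=120,vmin=70):
    h=cv2.cvtColor(img,cv2.COLOR_RGB2HSV); x0,y0,x1,y1=box
    m=np.zeros(h.shape[:2],np.uint8)
    if col=="black": m[(h[...,2]<45)]=1
    else:
        for a,b in HS[col]: m[(h[...,0]>=a)&(h[...,0]<=b)&(h[...,1]>smin)&(h[...,2]>vmin)]=1
    k=np.zeros_like(m);k[y0:y1,x0:x1]=1
    n,_,st,ce=cv2.connectedComponentsWithStats(m*k)
    return sorted([(int(st[i,4]),ce[i].round(2).tolist(),st[i,:4].tolist()) for i in range(1,n)],reverse=True)[:3]
def fit(obs,x0):
    # obs: (cam params, local xyz, uv); pose x,y,yaw
    def r(q):
        c,s=np.cos(q[2]),np.sin(q[2]); return np.concatenate([proj(p,[q[0]+c*l[0]-s*l[1],q[1]+s*l[0]+c*l[1],l[2]])-uv for p,l,uv in obs])
    s=least_squares(r,x0,loss="soft_l1"); return s.x,s.fun.reshape(-1,2)
E
python3 - <<'E'
from h import *
S=viewer.get_image("scene");D=viewer.get_image("side")
def b(*l): print(l[1:],blobs(*l))
for col,box in dict(red=(250,160,280,195),blue=(325,200,350,225),orange=(188,150,206,170),green=(170,160,187,178),yellow=(185,170,205,192)).items(): b(S,col,box)
for col,box in dict(red=(255,160,280,190),blue=(260,245,285,275),orange=(230,120,250,142),green=(220,124,240,140),yellow=(210,142,235,160)).items(): b(D,col,box)
for col,box in dict(red=(250,245,275,265),black=(275,262,292,280),blue=(298,280,318,300)).items(): b(S,col,box)
for col,box in dict(red=(180,242,202,262),black=(175,275,190,292),blue=(165,310,185,330)).items(): b(D,col,box)
b(S,"red",(240,140,256,165));b(D,"red",(276,135,292,158));b(S,"red",(296,160,315,185));b(D,"red",(300,180,325,205))
E
```

```text
('red', (250, 160, 280, 195)) [(38, [264.87, 174.0], [263, 169, 4, 12])]
('blue', (325, 200, 350, 225)) [(12, [336.83, 210.92], [335, 210, 5, 3])]
('orange', (188, 150, 206, 170)) [(62, [197.24, 159.63], [194, 155, 7, 11])]
('green', (170, 160, 187, 178)) [(12, [177.25, 168.0], [175, 167, 6, 3])]
('yellow', (185, 170, 205, 192)) [(16, [196.31, 183.38], [194, 182, 6, 4])]
('red', (255, 160, 280, 190)) [(22, [270.23, 168.45], [267, 167, 7, 4])]
('blue', (260, 245, 285, 275)) [(36, [272.44, 256.64], [269, 254, 8, 6])]
('orange', (230, 120, 250, 142)) [(67, [240.64, 128.97], [238, 124, 7, 11])]
('green', (220, 124, 240, 140)) [(10, [229.0, 130.5], [227, 130, 5, 2])]
('yellow', (210, 142, 235, 160)) [(18, [223.5, 152.0], [221, 151, 6, 3])]
('red', (250, 245, 275, 265)) [(38, [261.45, 254.13], [257, 251, 10, 7])]
('black', (275, 262, 292, 280)) []
('blue', (298, 280, 318, 300)) [(44, [307.39, 290.09], [303, 287, 10, 7])]
('red', (180, 242, 202, 262)) [(66, [190.06, 252.0], [185, 249, 11, 7])]
('black', (175, 275, 190, 292)) [(69, [183.3, 282.77], [179, 279, 10, 9])]
('blue', (165, 310, 185, 330)) [(94, [174.99, 319.15], [169, 315, 12, 10])]
('red', (240, 140, 256, 165)) [(45, [247.53, 155.69], [246, 150, 4, 12])]
('red', (276, 135, 292, 158)) [(23, [283.3, 142.48], [281, 140, 5, 9])]
('red', (296, 160, 315, 185)) [(33, [304.85, 172.33], [304, 167, 3, 13])]
('red', (300, 180, 325, 205)) [(26, [311.5, 189.04], [308, 187, 8, 5]), (23, [311.57, 201.43], [307, 195, 9, 10]), (1, [317.0, 204.0], [317, 204, 1, 1])]
```

Run:
```python
from h import *
ps,pd=P("scene"),P("side")
S,D=[cv2.cvtColor(cv2.imread(f"pics/{n}0.png"),cv2.COLOR_BGR2RGB) for n in("scene","side")]
g=lambda im,c,box:blobs(im,c,box,100,35)[0]
tabs=dict(red=("red",(255,160,280,195),(255,160,280,188)),blue=("blue",(325,200,350,230),(260,245,285,278)),purple=("red",(240,140,256,165),(276,135,292,158)),pink=("red",(296,160,315,182),(302,180,325,206)))
for n,(c,a,b) in tabs.items():
    x,y=g(S,c,a),g(D,c,b);print(n,x,y,*tri([(ps,x[1]),(pd,y[1])]))
print("knob",*tri([(ps,[197.24,159.63]),(pd,[240.64,128.97])]))
o=[(ps,(.038,-.064,.053),[177.25,168.]),(ps,(.038,.064,.053),[196.31,183.38]),(pd,(.038,-.064,.053),[229.,130.5]),(pd,(.038,.064,.053),[223.5,152.]),(ps,(-.012,0,.096),[197.24,159.63]),(pd,(-.012,0,.096),[240.64,128.97])]
q,f=fit(o,[.5,-.2,0]);print("reg",q,f.round(1).tolist())
o=[(ps,(.055,0,.023),[261.45,254.13]),(ps,(.055,.18,.023),[307.39,290.09]),(pd,(.055,0,.023),[190.06,252]),(pd,(.055,.09,.023),[183.3,282.77]),(pd,(.055,.18,.023),[174.99,319.15])]
q,f=fit(o,[.5,.1,0]);print("dry",q,f.round(1).tolist())
c,s=np.cos(q[2]),np.sin(q[2])
for p in(ps,pd): print(proj(p,np.array([[q[0]+c*x-s*y,q[1]+s*x+c*y,z] for x,y,z in[(0,-.195,.125),(0,.255,.125),(0,-.12,.125),(0,.1,.125)]])).round(1).tolist())
p=P("wrist");print(p)
```

```text
red (39, [264.85, 174.15], [263, 169, 4, 12]) (81, [270.04, 174.1], [267, 167, 7, 16]) [ 0.4439184  -0.04073376  0.11438545] 0.17496942091770507
blue (17, [336.88, 211.24], [335, 209, 5, 6]) (115, [272.05, 262.37], [269, 254, 8, 18]) [0.44479751 0.25827973 0.1252835 ] 1.362422531758483
purple (48, [247.58, 155.52], [246, 150, 5, 12]) (66, [282.8, 146.21], [280, 140, 6, 14]) [ 0.40527495 -0.169127    0.11499686] 0.6331126734612553
pink (49, [304.73, 173.35], [303, 167, 5, 14]) (130, [310.91, 196.06], [307, 187, 9, 19]) [0.34526795 0.04384133 0.11068775] 0.27650755124335546
knob [ 0.53243579 -0.29171003  0.10044429] 0.45339956336945875
reg [ 0.54314216 -0.29626035 -0.06601997] [[-0.3, -0.3], [-0.3, -0.3], [-0.0, 0.4], [0.1, 0.2], [-0.3, 0.1], [0.5, 1.0]]
dry [ 0.58413407  0.148476   -0.02799186] [[-0.3, -0.7], [-0.4, -0.9], [0.0, 0.3], [-0.2, 0.4], [-0.0, 0.4]]
[[231.5, 187.8], [346.8, 266.5], [247.3, 198.6], [300.8, 235.1]]
[[218.6, 170.0], [188.4, 327.9], [215.1, 188.3], [201.8, 257.6]]
{'K': array([[297.31863964,   0.        , 252.1992858 ],
       [  0.        , 297.31863964, 187.89241803],
       [  0.        ,   0.        ,   1.        ]]), 'R': array([[ 0.36094912,  0.93258443,  0.00142097],
       [ 0.90371418, -0.35015051,  0.24636414],
       [ 0.23025292, -0.08764077, -0.96917629]]), 't': array([-0.62438432, -0.02955146,  0.38912651])}
```

>>> step_arm([
  [1, -1, 0.6, 0.097, 0],
  [1, -1, 0.6, 0.097, 0],
  [1, -1, 0.6, 0.097, 0],
  [1, -1, 0.6, 0.097, 0],
  [1, -1, 0.6, 0.097, 0],
])

```text
time: 2.12
tcp_pos: [0.3315, 0.4804, 0.2656]
tcp_rot: [0.035, 0.999, 0.001, 0.003]
wrist_force: [-0.5, 0.5, -0.4]
width: 0.0868
grip_force: 0.0
```

>>> step_arm([
  [0.5, -1, 0, 0, 0],
  [0.5, -1, 0, 0, 0],
  [0.5, -1, 0, 0, 0],
  [0.5, -1, 0, 0, 0],
])

```text
time: 2.45
tcp_pos: [0.378, 0.3787, 0.2624]
tcp_rot: [0.035, 0.999, -0.001, 0.0]
wrist_force: [-0.9, 0.2, 0.0]
width: 0.0868
grip_force: 0.0
```

>>> step_arm([
  [0.5, -1, 0, 0, 0],
  [0.5, -1, 0, 0, 0],
  [0.5, -1, 0, 0, 0],
  [0.5, -1, 0, 0, 0],
])

```text
time: 2.78
tcp_pos: [0.4285, 0.2796, 0.2625]
tcp_rot: [0.035, 0.999, -0.001, 0.001]
wrist_force: [-0.7, 0.2, -0.9]
width: 0.087
grip_force: 0.0
```

>>> step_arm([
  [0.3, -1, 0, 0, 0],
  [0.3, -1, 0, 0, 0],
  [0.3, -1, 0, 0, 0],
  [0.3, -1, 0, 0, 0],
])

```text
time: 3.12
tcp_pos: [0.4576, 0.1807, 0.2625]
tcp_rot: [0.035, 0.999, -0.0, 0.0]
wrist_force: [-0.5, 0.1, -0.9]
width: 0.0868
grip_force: 0.0
```

>>> step_arm([
  [0.3, -1, 0, 0, 0],
  [0.3, -1, 0, 0, 0],
  [0.3, -1, 0, 0, 0],
  [0.3, -1, 0, 0, 0],
])

```text
time: 3.45
tcp_pos: [0.4882, 0.081, 0.2626]
tcp_rot: [0.035, 0.999, -0.0, 0.001]
wrist_force: [0.4, 0.5, -0.4]
width: 0.0872
grip_force: 0.0
```

>>> step_arm([
  [0.3, -1, 0, 0, 0],
  [0.3, -1, 0, 0, 0],
  [0.3, -1, 0, 0, 0],
  [0.3, -1, 0, 0, 0],
])

```text
time: 3.78
tcp_pos: [0.5186, -0.019, 0.2625]
tcp_rot: [0.034, 0.999, -0.0, 0.001]
wrist_force: [0.3, 0.2, -0.1]
width: 0.0869
grip_force: 0.0
```

>>> step_arm([
  [0.1, -1, 0, 0, 0],
  [0.1, -1, 0, 0, 0],
  [0.1, -1, 0, 0, 0],
  [0.1, -1, 0, 0, 0],
])

```text
time: 4.12
tcp_pos: [0.5276, -0.1183, 0.2624]
tcp_rot: [0.034, 0.999, -0.0, 0.0]
wrist_force: [0.2, 0.4, 0.9]
width: 0.0871
grip_force: 0.0
```

>>> step_arm([
  [0.05, -1, 0, 0, 0],
  [0.05, -1, 0, 0, 0],
  [0.05, -1, 0, 0, 0],
  [0.05, -1, 0, 0, 0],
])

```text
time: 4.45
tcp_pos: [0.5325, -0.2183, 0.2623]
tcp_rot: [0.034, 0.999, 0.0, 0.0]
wrist_force: [0.9, 0.9, -0.3]
width: 0.0874
grip_force: 0.0
```

>>> step_arm([
  [0, -0.78, -0.5, 0, 0],
  [0, -0.78, -0.5, 0, 0],
  [0, -0.78, -0.5, 0, 0],
  [0, -0.78, -0.5, 0, 0],
  [0, -0.78, -0.5, 0, 0],
  [0, -0.78, -0.5, 0, 0],
])

```text
time: 4.95
tcp_pos: [0.5321, -0.2927, 0.2133]
tcp_rot: [0.032, 0.999, 0.001, 0.0]
wrist_force: [-0.6, -1.9, 0.0]
width: 0.0869
grip_force: 0.0
```

```bash
cat >> h.py <<'E'
def wproj(p,X):
    c=np.asarray(X)@np.array(p["R"]).T+p["t"]; K=np.array(p["K"]); r=np.linalg.norm(c[...,:2],axis=-1,keepdims=True)
    return c[...,:2]/np.maximum(r,1e-9)*np.arctan2(r,c[...,2:])*K[0,0]+K[:2,2]
def wray(p,uv,z):
    K=np.array(p["K"]); d=(np.asarray(uv,float)-K[:2,2])/K[0,0]; r=np.linalg.norm(d)
    v=np.array(p["R"]).T@np.r_[d/max(r,1e-9)*np.sin(r),np.cos(r)]; c=-np.array(p["R"]).T@p["t"]; return c+v*(z-c[2])/v[2]
def yaw():
    q=ctrl.observe()["tcp_rot"]; return np.degrees(np.arctan2(q[1]**2-q[0]**2,2*q[0]*q[1]))
def W(name,f=1):
    s=ctrl.observe();p=P("wrist");i=viewer.get_image("wrist");cv2.imwrite(f"pics/{name}.png",cv2.resize(cv2.cvtColor(i,cv2.COLOR_RGB2BGR),None,fx=f,fy=f));return s,p,i
def fitw(obs,x0,pr=None):
    def r(q):
        c,s=np.cos(q[2]),np.sin(q[2]); return np.concatenate([wproj(p,np.array([q[0]+c*l[0]-s*l[1],q[1]+s*l[0]+c*l[1],l[2]]))-uv for p,l,uv in obs])
    s=least_squares(r,x0,loss="soft_l1"); return s.x,s.fun.reshape(-1,2)
E
python3 - <<'E'
from h import *
s,p,i=W("w1",1.5)
print(s["tcp_pos"],s["tcp_rot"],s["time"],s["q"])
E
```

```text
[ 0.53210146 -0.29273483  0.21331215] [3.20610094e-02 9.99485711e-01 5.80391452e-04 2.60576201e-04] 4.95 [-6.87438434e-01  4.91751800e-01  1.46685250e+00  1.33705237e-03
  1.18328293e+00 -2.19460718e+00]
```

View pics/w1.png

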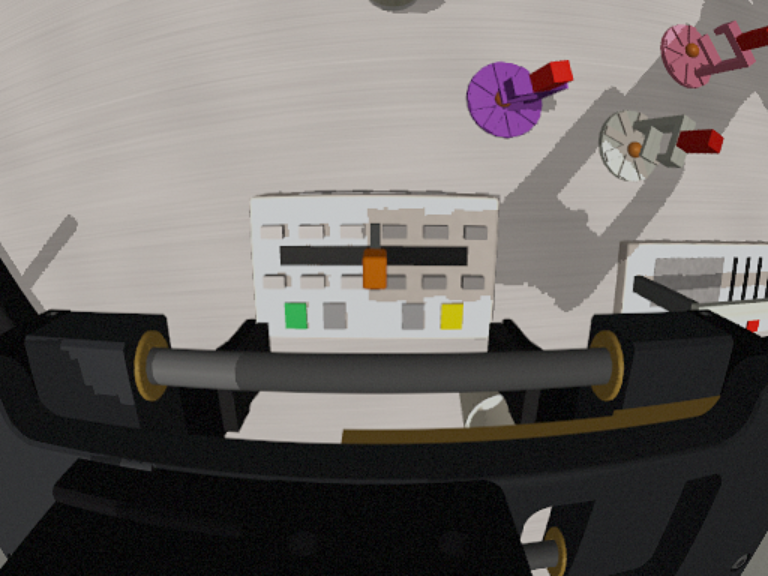

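The regulator is straight below: green tile at (296,315)/1.5, yellow at (452,315)/1.5, knob at (375,270)/1.5. The yellow tile is next to the +64 notch and the green next to −64.

Run:
```python
from h import *
s,p,i=W("w1b")
print(yaw(),s["tcp_pos"])
g=blobs(i,"green",(180,195,215,225))[0];y=blobs(i,"yellow",(285,195,315,225))[0];k=blobs(i,"orange",(235,160,265,200))[0]
print(g,y,k)
b=k[2]; 
G,Y=wray(p,g[1],.053),wray(p,y[1],.053); print(G,Y,np.linalg.norm(G-Y),"yaw",np.degrees(np.arctan2(*(-(Y-G)[:1]),(Y-G)[1])))
print(fitw([(p,(.038,-.064,.053),g[1]),(p,(.038,.064,.053),y[1]),(p,(-.012,0,.096),k[1])],[.54,-.296,-.06]))
print("top front edge",wray(p,[k[1][0],b[1]+b[3]-.5],.113))
```

```text
86.33537099919195 [ 0.5322101  -0.29305741  0.21364483]
(235, [197.33, 209.9], [190, 202, 15, 17]) (242, [301.2, 210.06], [294, 202, 15, 17]) (416, [249.88, 178.49], [242, 165, 17, 28])
[ 0.5749801  -0.36359775  0.053     ] [ 0.58318214 -0.23607915  0.053     ] 0.1277821106856254 yaw -3.6802140110957993
(array([ 0.54159155, -0.29688181, -0.06942575]), array([[ 0.19241091,  0.05199115],
       [ 0.3331813 ,  0.5591667 ],
       [-0.45351048, -0.48253705]]))
top front edge [ 0.54053389 -0.29618911  0.113     ]
```

>>> step_arm([
  [-0.01, 0, -0.4, 0, 0],
  [-0.01, 0, -0.8, 0, 0],
  [-0.01, 0, -0.8, 0, 0],
  [-0.01, 0, -0.8, 0, 0],
])

```text
time: 5.38
tcp_pos: [0.5294, -0.2934, 0.1316]
tcp_rot: [0.033, 0.999, 0.002, -0.002]
wrist_force: [-0.9, 0.1, -0.0]
width: 0.0868
grip_force: 0.0
```

>>> step_arm([
  [0, 0, -0.25, 0, 0],
  [0, 0, -0.52, 0, 0],
  [0, 0, -0.52, 0, 0],
  [0, 0, -0.52, 0, 0],
  [0, 0, -0.52, 0, 0.5],
  [0, 0, -0.52, 0, 1],
  [0, 0, -0.52, 0, 1],
  [0, 0, -0.52, 0, 1],
  [0, 0, -0.52, 0, 1],
  [0, 0, -0.52, 0, 1],
  [0, 0, -0.52, 0, 1],
  [0, 0, -0.52, 0, 1],
])

```text
time: 6.38
tcp_pos: [0.5304, -0.2955, 0.0805]
tcp_rot: [0.033, 0.999, 0.0, -0.0]
wrist_force: [-0.2, 0.4, 0.4]
width: 0.0416
grip_force: 0.0
```

>>> step_arm([
  [0, 0, 0, 0, 1],
  [0, 0, 0, 0, 1],
  [0, 0, 0, 0, 1],
  [0, 0, 0, 0, 1],
])

```text
time: 6.72
tcp_pos: [0.5304, -0.2954, 0.0805]
tcp_rot: [0.033, 0.999, 0.0, -0.0]
wrist_force: [0.1, -0.3, -0.0]
width: 0.0161
grip_force: 30.0
```

>>> step_arm([
  [0, 0, 0.08, 0, 1],
  [0, 0, 0.16, 0, 1],
  [0, 0, 0.16, 0, 1],
  [0, 0, 0.16, 0, 1],
  [0.02, 0.32, 0.16, 0, 1],
  [0.041, 0.639, 0.16, 0, 1],
  [0.041, 0.639, 0.16, 0, 1],
  [0.041, 0.639, 0.16, 0, 1],
  [0.041, 0.639, 0.16, 0, 1],
  [0.041, 0.639, 0.16, 0, 1],
  [0.041, 0.639, 0.16, 0, 1],
])

```text
time: 7.63
tcp_pos: [0.5346, -0.2324, 0.0964]
tcp_rot: [0.034, 0.999, 0.0, 0.0]
wrist_force: [0.7, 0.8, -1.3]
width: 0.0155
grip_force: 30.0
```

>>> step_arm([
  [0, 0, -0.04, 0, 1],
  [0, 0, -0.08, 0, 1],
  [0, 0, -0.12, 0, 1],
  [0, 0, -0.15, 0, 1],
  [0, 0, -0.15, 0, 1],
  [0, 0, -0.15, 0, 1],
])

```text
time: 8.13
tcp_pos: [0.5346, -0.2319, 0.0813]
tcp_rot: [0.033, 0.999, -0.0, 0.0]
wrist_force: [0.7, -0.6, -0.4]
width: 0.0158
grip_force: 30.0
```

>>> step_arm([
  [0, 0, 0, 0, 0.5],
  [0, 0, 0, 0, 0],
  [0, 0, 0, 0, 0],
  [0, 0, 0, 0, 0],
  [0, 0, 0, 0, 0],
  [0, 0, 0.3, 0, 0],
  [0, 0, 0.7, 0, 0],
  [0, 0, 1, 0, 0],
  [0, 0, 1, 0, 0],
  [0, 0, 1, 0, 0],
])

```text
time: 8.97
tcp_pos: [0.5358, -0.2323, 0.1839]
tcp_rot: [0.033, 0.999, -0.001, 0.002]
wrist_force: [-1.1, -0.4, -0.2]
width: 0.0742
grip_force: 0.0
```

>>> step_arm([
  [-0.2, 0.1, 0.4, 0, 0],
  [-0.2, 0.1, 0.4, 0, 0],
  [-0.2, 0.1, 0.4, 0, 0],
  [-0.2, 0.1, 0.4, 0, 0],
  [-0.2, 0.1, 0.4, 0, 0],
])

```text
time: 9.38
tcp_pos: [0.5141, -0.2213, 0.2203]
tcp_rot: [0.033, 0.999, 0.001, -0.001]
wrist_force: [-0.0, -1.2, 1.1]
width: 0.0868
grip_force: 0.0
```

Run:
```python
from h import *
s,p,i=W("w2",1.5)
print(yaw(),s["tcp_pos"],s["time"])
```

```text
86.21312804210562 [ 0.51409108 -0.22128121  0.22028589] 9.3833
```

View pics/w2.png

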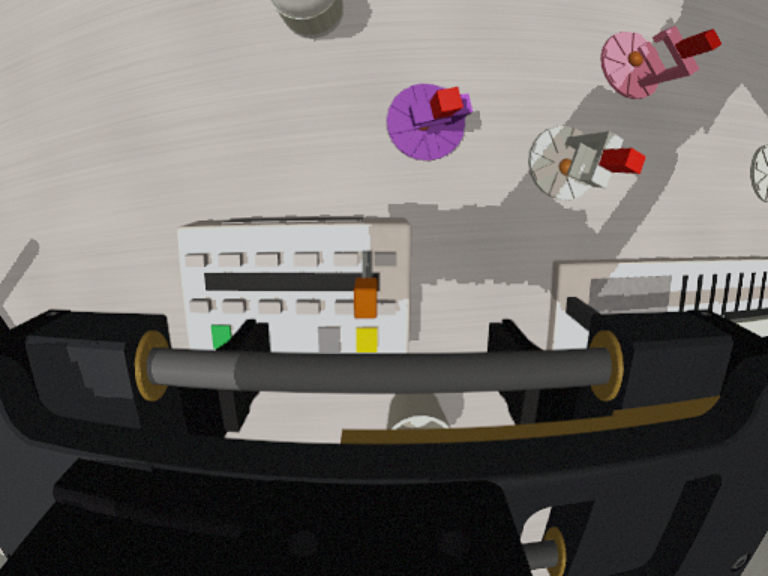

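Knob sits beside the yellow tile at (366,298)/1.5. Now on to the blue carrier, which has to go in deepest and so is hooked first.

>>> step_arm([
  [-0.14, 0.96, 0, 0, 0],
  [-0.14, 0.96, 0, 0, 0],
  [-0.14, 0.96, 0, 0, 0],
  [-0.14, 0.96, 0, 0, 0],
])

```text
time: 9.77
tcp_pos: [0.4988, -0.122, 0.2205]
tcp_rot: [0.031, 1.0, 0.001, -0.002]
wrist_force: [0.8, 0.6, -0.4]
width: 0.0872
grip_force: 0.0
```

>>> step_arm([
  [-0.14, 0.96, 0, 0, 0],
  [-0.14, 0.96, 0, 0, 0],
  [-0.14, 0.96, 0, 0, 0],
  [-0.14, 0.96, 0, 0, 0],
])

```text
time: 10.1
tcp_pos: [0.4858, -0.0275, 0.2211]
tcp_rot: [0.031, 1.0, 0.0, -0.001]
wrist_force: [-1.1, -0.5, -0.1]
width: 0.0871
grip_force: 0.0
```

>>> step_arm([
  [-0.14, 0.96, 0, 0, 0],
  [-0.14, 0.96, 0, 0, 0],
  [-0.14, 0.96, 0, 0, 0],
  [-0.14, 0.96, 0, 0, 0],
])

```text
time: 10.43
tcp_pos: [0.4728, 0.0676, 0.2213]
tcp_rot: [0.032, 1.0, -0.0, 0.0]
wrist_force: [-0.7, -1.1, 0.3]
width: 0.087
grip_force: 0.0
```

>>> step_arm([
  [-0.14, 0.96, 0, 0, 0],
  [-0.14, 0.96, 0, 0, 0],
  [-0.14, 0.96, 0, 0, 0],
  [-0.14, 0.96, 0, 0, 0],
])

```text
time: 10.77
tcp_pos: [0.4597, 0.1632, 0.2214]
tcp_rot: [0.032, 0.999, -0.0, 0.001]
wrist_force: [0.1, 0.6, 0.6]
width: 0.0873
grip_force: 0.0
```

>>> step_arm([
  [-0.14, 0.96, 0, 0, 0],
  [-0.14, 0.96, 0, 0, 0],
  [-0.14, 0.96, 0, 0, 0],
  [-0.14, 0.96, 0, 0, 0],
  [-0.14, 0.96, 0, 0, 0],
  [-0.14, 0.96, 0, 0, 0],
])

```text
time: 11.27
tcp_pos: [0.4458, 0.2564, 0.2213]
tcp_rot: [0.034, 0.999, -0.001, 0.0]
wrist_force: [0.5, 0.2, 0.6]
width: 0.0868
grip_force: 0.0
```

Run:
```python
from h import *
s,p,i=W("w3",1.5)
print(yaw(),s["tcp_pos"],s["time"])
print(blobs(i,"blue",(0,0,512,260),100,40))
```

```text
86.09084035214586 [0.44575909 0.25640751 0.22128337] 11.2667
[(287, [248.56, 179.92], [241, 169, 16, 23])]
```

View pics/w3.png

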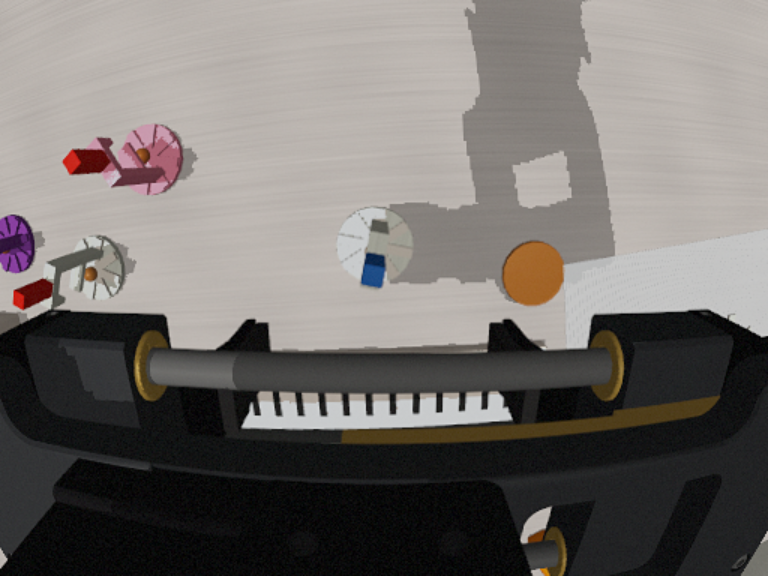

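```bash
cat >> h.py <<'E'
from scipy.optimize import minimize
def tabfit(p,i,col,x0,z0=0.111,yaw0=0,win=26,proj_=None,U=6,fixz=True):
    """x,y,yaw of a carrier's tab box (14x14x42, centre z0) by silhouette overlap"""
    pr=proj_ or wproj
    B=np.array([[a*.007,b*.007,c*.021] for a in(-1,1) for b in(-1,1) for c in(-1,1)])
    c0=pr(p,np.array([[x0[0],x0[1],z0]]))[0].astype(int)-win
    crop=cv2.resize(i[c0[1]:c0[1]+2*win,c0[0]:c0[0]+2*win],None,fx=U,fy=U,interpolation=cv2.INTER_CUBIC)
    h=cv2.cvtColor(crop,cv2.COLOR_RGB2HSV); m=np.zeros(h.shape[:2],np.uint8)
    for a,b in HS[col]: m[(h[...,0]>=a)&(h[...,0]<=b)&(h[...,1]>100)&(h[...,2]>35)]=1
    def f(q):
        c,s=np.cos(q[2]),np.sin(q[2]); X=np.c_[q[0]+c*B[:,0]-s*B[:,1],q[1]+s*B[:,0]+c*B[:,1],z0+B[:,2]]
        u=((pr(p,X)-c0+.5)*U-.5); r=np.zeros_like(m); cv2.fillConvexPoly(r,cv2.convexHull(np.round(u*16).astype(np.int32)),1,shift=4)
        return 1-(r&m).sum()/max((r|m).sum(),1)
    best=min((minimize(f,[x0[0],x0[1],y],method="Nelder-Mead",options=dict(initial_simplex=[[x0[0],x0[1],y],[x0[0]+.006,x0[1],y],[x0[0],x0[1]+.006,y],[x0[0],x0[1],y+.2]],xatol=1e-5,fatol=1e-5)) for y in yaw0+np.radians([-30,-15,0,15,30])),key=lambda s:s.fun)
    return best.x,1-best.fun
E
python3 - <<'E'
from h import *
p=P("wrist");i=cv2.cvtColor(cv2.resize(cv2.imread("pics/w3.png"),(512,384),interpolation=cv2.INTER_AREA),cv2.COLOR_BGR2RGB)
i=viewer.get_image("wrist")
q,f=tabfit(p,i,"blue",[.445,.258]);print("blue",q,np.degrees(q[2]),f)
# disc, from picture (374.5,244)/1.5 outline centre at z~.008 ; stem/bar end at (381,222)/1.5
print(wray(p,[374.5/1.5,244/1.5],.006),"bar -x end",wray(p,[381/1.5,222/1.5],.090))
im=blobs(i,"blue",(230,150,270,210));print(im)
c,s=np.cos(q[2]),np.sin(q[2])
print("pred bar end px*1.5",wproj(p,np.array([q[0]-.022*c,q[1]-.022*s,.09]))*1.5)
E
```

```text
blue [0.4419317  0.25239548 1.34657664] 77.1531583638535 0.8572496263079222
[0.44302437 0.25276483 0.006     ] bar -x end [0.41367156 0.2600212  0.09      ]
[(229, [248.45, 181.74], [241, 169, 16, 23]), (2, [243.0, 173.5], [243, 173, 1, 2]), (1, [245.0, 174.0], [245, 174, 1, 1])]
pred bar end px*1.5 [342.76737998 257.04662858]
```

Blue carrier's tab is at (373,270)/1.5 → world (0.442, 0.2525), yaw about −13°, and its disc centre agrees. The caramel disc at (533,272)/1.5 is well clear.

>>> step_arm([
  [-0.035, -0.04, -0.2, -0.03, 0],
  [-0.035, -0.04, -0.5, -0.05, 0],
  [-0.035, -0.04, -0.7, -0.05, 0],
  [-0.035, -0.04, -0.7, -0.05, 0],
  [-0.035, -0.04, -0.7, -0.05, 0],
  [-0.035, -0.04, -0.7, -0.05, 0],
])

```text
time: 11.87
tcp_pos: [0.4423, 0.254, 0.1525]
tcp_rot: [0.112, 0.994, 0.0, 0.001]
wrist_force: [0.1, -0.6, -0.1]
width: 0.0874
grip_force: 0.0
```

Run:
```python
from h import *
s=ctrl.observe();print(s["tcp_pos"],yaw());p=P("wrist");i=viewer.get_image("wrist")
q,f=tabfit(p,i,"blue",[.442,.2525],yaw0=-.22,win=34);print("blue",q,np.degrees(q[2]),f)
```

```text
[0.44231166 0.25404244 0.15253446] 77.16914453713375
blue [ 0.44232908  0.25224154 -0.22473388] -12.876303078426089 0.8786323260277641
```

Excellent agreement. I'll adjust y by −1.5 mm, go down and grip, then lift.

>>> step_arm([
  [0, -0.016, -0.3, 0, 0],
  [0, -0.016, -0.58, 0, 0],
  [0, -0.016, -0.58, 0, 0],
  [0, -0.016, -0.58, 0, 0],
  [0, -0.016, -0.58, 0, 1],
  [0, -0.016, -0.58, 0, 1],
  [0, -0.016, -0.58, 0, 1],
  [0, -0.016, -0.58, 0, 1],
  [0, -0.016, -0.58, 0, 1],
  [0, -0.016, -0.58, 0, 1],
  [0, -0.016, -0.58, 0, 1],
  [0, -0.016, -0.58, 0, 1],
])

```text
time: 12.92
tcp_pos: [0.441, 0.2528, 0.0936]
tcp_rot: [0.111, 0.994, 0.0, 0.0]
wrist_force: [0.3, 0.4, -0.3]
width: 0.0417
grip_force: 0.0
```

>>> step_arm([
  [0, 0, 0, 0, 1],
  [0, 0, 0, 0, 1],
  [0, 0, 0, 0, 1],
  [0, 0, 0.3, 0.0, 1],
  [0, 0, 0.6, 0.03, 1],
  [0, 0, 0.8, 0.062, 1],
  [0, 0, 0.8, 0.062, 1],
  [0, 0, 0.8, 0.062, 1],
])

```text
time: 13.58
tcp_pos: [0.4417, 0.2531, 0.1746]
tcp_rot: [0.015, 1.0, 0.0, 0.001]
wrist_force: [0.0, -0.2, 0.6]
width: 0.0009
grip_force: 0.0
```

The grasp closed on nothing (width 0.9 mm), so I'll look again.

>>> step_arm([
  [0, 0, 0.6, 0, 0],
  [0, 0, 0.6, 0, 0],
  [0, 0, 0.6, 0, 0],
  [0, 0, 0.6, 0, 0],
  [0, 0, 0.6, 0, 0],
  [0, 0, 0.6, 0, 0],
  [0, 0, 0.6, 0, 0],
])

```text
time: 14.17
tcp_pos: [0.4399, 0.2524, 0.2319]
tcp_rot: [0.014, 1.0, -0.001, -0.002]
wrist_force: [0.3, 0.2, 0.6]
width: 0.0393
grip_force: 0.0
```

Run:
```python
from h import *
s,p,i=W("w4",1)
d=viewer.get_image("side")
c=np.zeros((384,800,3),np.uint8);c[:,:400]=i[:,50:450];c[:,400:]=cv2.resize(d[180:340,170:337],(400,384),interpolation=3)
cv2.imwrite("pics/c4.png",cv2.cvtColor(c,cv2.COLOR_RGB2BGR))
print(yaw(),s["tcp_pos"],s["time"],blobs(i,"blue",(0,0,512,260),100,40))
```

```text
88.36017792000538 [0.4399236  0.25244619 0.23186182] 14.1667 [(276, [252.77, 183.38], [245, 172, 16, 23])]
```

View pics/c4.png

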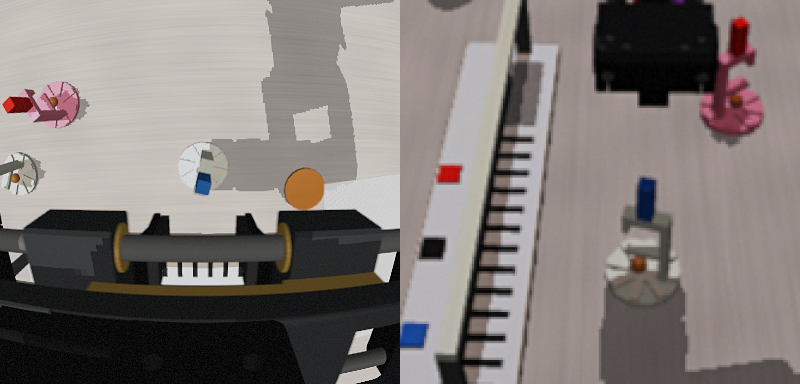

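It stands undisturbed: the fingers, slow at about 6 mm per row, had not closed before I lifted. I'll retry with enough closing time.

>>> step_arm([
  [0.012, -0.005, -0.4, -0.03, 0.3],
  [0.012, -0.005, -0.8, -0.062, 0.3],
  [0.012, -0.005, -0.8, -0.062, 0.3],
  [0.012, -0.005, -0.8, -0.062, 0.3],
  [0.012, -0.005, -0.8, -0.062, 0.3],
])

```text
time: 14.68
tcp_pos: [0.4431, 0.2526, 0.1546]
tcp_rot: [0.11, 0.994, 0.0, 0.001]
wrist_force: [1.0, -0.2, 0.5]
width: 0.0609
grip_force: 0.0
```

>>> step_arm([
  [0, 0, -0.3, 0, 0.3],
  [0, 0, -0.58, 0, 0.3],
  [0, 0, -0.58, 0, 0.3],
  [0, 0, -0.58, 0, 0.3],
  [0, 0, -0.58, 0, 1],
  [0, 0, -0.58, 0, 1],
  [0, 0, -0.58, 0, 1],
  [0, 0, -0.58, 0, 1],
  [0, 0, -0.58, 0, 1],
  [0, 0, -0.58, 0, 1],
  [0, 0, -0.58, 0, 1],
  [0, 0, -0.58, 0, 1],
])

```text
time: 15.68
tcp_pos: [0.4422, 0.2523, 0.0956]
tcp_rot: [0.111, 0.994, 0.0, -0.0]
wrist_force: [-0.6, 0.8, -0.3]
width: 0.0158
grip_force: 0.5
```

>>> step_arm([
  [0, 0, 0, 0, 1],
  [0, 0, 0, 0, 1],
  [0, 0, 0, 0, 1],
  [0, 0, 0, 0, 1],
])

```text
time: 16.02
tcp_pos: [0.4422, 0.2524, 0.0955]
tcp_rot: [0.111, 0.994, 0.0, -0.0]
wrist_force: [-0.7, 1.7, 0.8]
width: 0.0138
grip_force: 30.0
```

Gripped at 13.8 mm. Lift, align with the dryer, and bring it in front of the loading stretch.

>>> step_arm([
  [0, 0, 0.3, 0, 1],
  [0, 0, 0.64, 0.03, 1],
  [0, 0, 0.64, 0.063, 1],
  [0, 0, 0.64, 0.063, 1],
  [0, 0, 0.64, 0.063, 1],
])

```text
time: 16.43
tcp_pos: [0.4413, 0.252, 0.1591]
tcp_rot: [0.014, 1.0, -0.0, -0.001]
wrist_force: [-0.5, -1.2, -2.4]
width: 0.0136
grip_force: 30.0
```

>>> step_arm([
  [0.13, -0.33, 0, 0, 1],
  [0.27, -0.66, 0, 0, 1],
  [0.4, -1, 0, 0, 1],
  [0.4, -1, 0, 0, 1],
])

```text
time: 16.77
tcp_pos: [0.4846, 0.147, 0.1582]
tcp_rot: [0.016, 1.0, -0.002, 0.0]
wrist_force: [0.4, 2.3, -2.1]
width: 0.0134
grip_force: 30.0
```

>>> step_arm([
  [0.1, -0.33, 0, 0, 1],
  [0.2, -0.66, 0, 0, 1],
  [0.3, -1, 0, 0, 1],
  [0.3, -1, 0, 0, 1],
])

```text
time: 17.1
tcp_pos: [0.5146, 0.0467, 0.1583]
tcp_rot: [0.016, 1.0, -0.002, 0.001]
wrist_force: [1.2, 2.6, -2.0]
width: 0.0135
grip_force: 30.0
```

>>> step_arm([
  [0.085, -0.22, 0, 0, 1],
  [0.085, -0.22, 0, 0, 1],
  [0.085, -0.22, 0, 0, 1],
  [0.085, -0.22, 0, 0, 1],
  [0.085, -0.22, 0, 0, 1],
])

```text
time: 17.52
tcp_pos: [0.5195, 0.0312, 0.1588]
tcp_rot: [0.013, 1.0, 0.0, -0.001]
wrist_force: [-0.1, 0.3, -2.6]
width: 0.0141
grip_force: 30.0
```

Run:
```python
from h import *
s,p,i=W("w5",1)
d=viewer.get_image("side");e=viewer.get_image("scene")
c=np.zeros((600,800,3),np.uint8);c[:300,:400]=cv2.resize(i,(400,300));c[300:,:400]=cv2.resize(e[130:310,170:410],(400,300),interpolation=3);c[:,400:]=cv2.resize(d[140:350,165:305],(400,600),interpolation=3)
cv2.imwrite("pics/c5.png",cv2.cvtColor(c,cv2.COLOR_RGB2BGR))
print(yaw(),s["tcp_pos"],s["time"],s["width"])
Q=(.5841,.1485,-.028)
for n,im in(("side",d),("scene",e)):
    print(n,proj(P(n),s["tcp_pos"]+[0,0,.0155]).round(1),blobs(im,"blue",(200,150,330,250),100,35)[:2],blobs(im,"red",(180,240,280,262),100,35)[:1],blobs(im,"blue",(160,280,320,330),100,35)[:1])
```

```text
88.60148957134855 [0.51951842 0.03120706 0.15877195] 17.5167 0.014148743100783496
side [238.9 172.9] [(30, [238.0, 177.5], [236, 175, 5, 6])] [(67, [190.0, 251.97], [185, 249, 11, 7])] [(96, [175.1, 319.11], [169, 315, 13, 10])]
scene [262.6 176.9] [(16, [262.75, 181.44], [261, 180, 5, 4]), (11, [260.45, 173.36], [259, 171, 3, 6])] [(41, [261.44, 254.05], [257, 251, 10, 7])] [(53, [307.08, 290.04], [302, 286, 11, 9])]
```

View pics/c5.png

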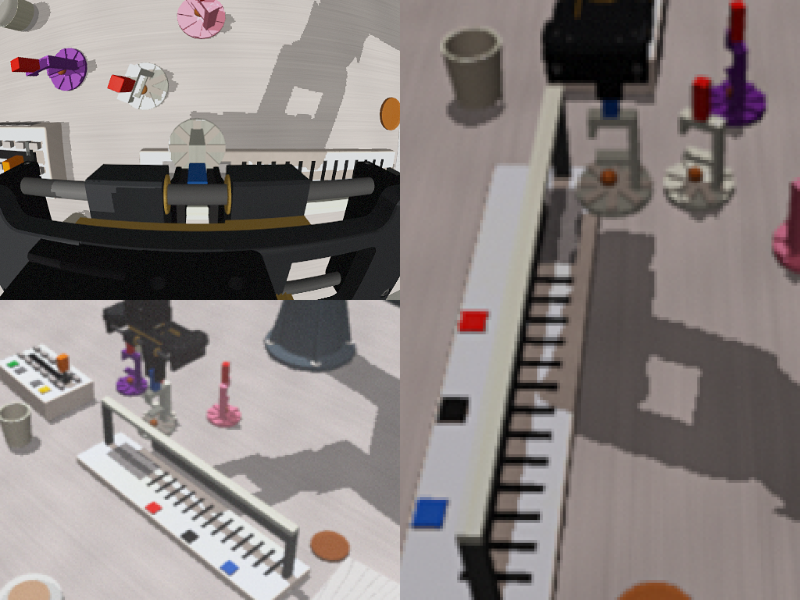

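The blue carrier hangs upright in the gripper with its mouth facing the light stretch of the rail (side crop (610,160)). The other things are untouched. Hook it on.

>>> step_arm([
  [0.1, 0, 0, 0, 1],
  [0.2, 0, 0, 0, 1],
  [0.3, 0, 0, 0, 1],
  [0.4, 0, 0, 0, 1],
  [0.5, 0, 0, 0, 1],
  [0.6, 0, 0, 0, 1],
  [0.6, 0, 0, 0, 1],
  [0.6, 0, 0, 0, 1],
])

```text
time: 18.33
tcp_pos: [0.5813, 0.0302, 0.1592]
tcp_rot: [0.013, 1.0, -0.0, -0.0]
wrist_force: [-0.7, -0.1, -2.6]
width: 0.0136
grip_force: 30.0
```

>>> step_arm([
  [0, 0, -0.06, 0, 1],
  [0, 0, -0.12, 0, 1],
  [0, 0, -0.175, 0, 1],
  [0, 0, -0.175, 0, 1],
  [0, 0, -0.175, 0, 1],
  [0, 0, -0.175, 0, 1],
])

```text
time: 18.83
tcp_pos: [0.5804, 0.0303, 0.1418]
tcp_rot: [0.013, 1.0, 0.0, -0.0]
wrist_force: [-0.7, 0.3, -3.0]
width: 0.0134
grip_force: 30.0
```

>>> step_arm([
  [0.006, 0.2, 0, 0, 1],
  [0.012, 0.4, 0, 0, 1],
  [0.018, 0.6, 0, 0, 1],
  [0.024, 0.8, 0, 0, 1],
  [0.028, 1, 0, 0, 1],
  [0.028, 1, 0, 0, 1],
  [0.028, 1, 0, 0, 1],
])

```text
time: 19.42
tcp_pos: [0.5833, 0.1312, 0.1421]
tcp_rot: [0.011, 1.0, -0.0, -0.0]
wrist_force: [0.9, -0.2, -1.9]
width: 0.0137
grip_force: 30.0
```

>>> step_arm([
  [0.006, 0.2, 0, 0, 1],
  [0.012, 0.4, 0, 0, 1],
  [0.018, 0.6, 0, 0, 1],
  [0.024, 0.8, 0, 0, 1],
  [0.028, 1, 0, 0, 1],
  [0.028, 1, 0, 0, 1],
])

```text
time: 19.92
tcp_pos: [0.5866, 0.2329, 0.1421]
tcp_rot: [0.012, 1.0, 0.001, 0.0]
wrist_force: [0.8, -1.5, -2.2]
width: 0.0138
grip_force: 30.0
```

>>> step_arm([
  [0.006, 0.2, 0, 0, 1],
  [0.012, 0.4, 0, 0, 1],
  [0.018, 0.6, 0, 0, 1],
  [0.024, 0.8, 0, 0, 1],
  [0.028, 0.985, 0, 0, 1],
  [0.028, 0.985, 0, 0, 1],
  [0.028, 0.985, 0, 0, 1],
  [0.028, 0.985, -0.012, 0, 1],
  [0.028, 0.985, -0.012, 0, 1],
  [0.028, 0.985, -0.012, 0, 1],
])

```text
time: 20.75
tcp_pos: [0.5893, 0.3274, 0.1408]
tcp_rot: [0.013, 1.0, -0.0, -0.0]
wrist_force: [0.2, -1.4, -3.1]
width: 0.0137
grip_force: 30.0
```

Run:
```python
from h import *
s,p,i=W("w6",1)
print(yaw(),s["tcp_pos"],s["wrist_force"],s["time"])
cv2.imwrite("pics/c6.png",cv2.cvtColor(i,cv2.COLOR_RGB2BGR))
```

```text
88.48212060858278 [0.58930322 0.32737399 0.14079166] [ 0.22701268 -1.36697806 -3.05279229] 20.75
```

>>> step_arm([
  [0, 0.01, -0.01, 0, 1],
  [0, 0.01, -0.02, 0, 1],
  [0, 0.01, -0.02, 0, 1],
  [0, 0.01, -0.02, 0, 0.6],
  [0, 0.01, -0.02, 0, 0.6],
  [0, 0.01, -0.02, 0, 0.6],
  [0, 0.01, -0.02, 0, 0.6],
  [0, 0.01, -0.02, 0, 0.6],
])

```text
time: 21.47
tcp_pos: [0.5891, 0.33, 0.1386]
tcp_rot: [0.013, 1.0, 0.0, -0.0]
wrist_force: [0.4, -1.4, -0.2]
width: 0.0329
grip_force: 0.0
```

>>> step_arm([
  [0, 0, 0.1, 0, 0.6],
  [0, 0, 0.3, 0, 0.6],
  [0, 0, 0.6, 0, 0.5],
  [0, 0, 1, 0, 0.5],
  [0, 0, 1, 0, 0.5],
])

```text
time: 21.88
tcp_pos: [0.594, 0.3319, 0.2486]
tcp_rot: [0.012, 1.0, 0.003, 0.008]
wrist_force: [1.4, 0.9, 2.9]
width: 0.0423
grip_force: 0.0
```

>>> step_arm([
  [-0.8, -0.9, 0.1, 0, 0.2],
  [-0.8, -0.9, 0.1, 0, 0.2],
  [-0.8, -0.9, 0.1, 0, 0.2],
  [-0.8, -0.9, 0.1, 0, 0.2],
])

```text
time: 22.22
tcp_pos: [0.5023, 0.2358, 0.2489]
tcp_rot: [0.013, 1.0, -0.002, -0.004]
wrist_force: [-1.0, -0.2, 0.1]
width: 0.0626
grip_force: 0.0
```

>>> step_arm([
  [-0.6, -1, 0, 0, 0.2],
  [-0.6, -1, 0, 0, 0.2],
  [-0.6, -1, 0, 0, 0.2],
  [-0.6, -1, 0, 0, 0.2],
])

```text
time: 22.55
tcp_pos: [0.4454, 0.1366, 0.2491]
tcp_rot: [0.014, 1.0, -0.001, -0.002]
wrist_force: [-1.9, -0.0, -0.4]
width: 0.0695
grip_force: 0.0
```

>>> step_arm([
  [0, -1, 0, 0, 0.2],
  [0, -1, 0, 0, 0.2],
  [0, -1, 0, 0, 0.2],
  [0, -1, 0, 0, 0.2],
])

```text
time: 22.88
tcp_pos: [0.451, 0.0371, 0.2497]
tcp_rot: [0.015, 1.0, -0.001, 0.001]
wrist_force: [0.6, -0.2, 0.7]
width: 0.0694
grip_force: 0.0
```

>>> step_arm([
  [0, -0.8, 0, 0, 0.2],
  [0, -0.8, 0, 0, 0.2],
  [0, -0.8, 0, 0, 0.2],
  [0, -0.8, 0, 0, 0.2],
  [0, -0.8, 0, 0, 0.2],
  [0, -0.8, 0, 0, 0.2],
])

```text
time: 23.38
tcp_pos: [0.4493, -0.0387, 0.2489]
tcp_rot: [0.012, 1.0, 0.0, 0.0]
wrist_force: [-0.4, -1.3, 0.4]
width: 0.0697
grip_force: 0.0
```

Run:
```python
from h import *
s,p,i=W("w7",1)
d=viewer.get_image("side");e=viewer.get_image("scene")
print(yaw(),s["tcp_pos"],s["time"],blobs(i,"red",(0,0,512,260),100,40))
a=blobs(d,"blue",(180,240,260,310),100,35)[0];b=blobs(e,"blue",(310,200,345,275),100,35)[:2];print(a,b,[proj(P(n),[.5891,.3285,.156]) for n in("side","scene")])
print(tri([(P("side"),a[1]),(P("scene"),b[0][1])]))
for x0 in([.444,-.041],):
    try: q,f=tabfit(p,i,"red",x0,yaw0=-.4,win=30);print("red",q,np.degrees(q[2]),f)
    except Exception as x: print(x)
c=np.zeros((384,800,3),np.uint8);c[:,:512]=i;c[:,512:]=cv2.resize(d[110:350,155:335],(288,384),interpolation=3)
cv2.imwrite("pics/c7.png",cv2.cvtColor(c,cv2.COLOR_RGB2BGR))
```

```text
88.67465179333445 [ 0.44925946 -0.03870527  0.24892034] 23.3833 [(328, [323.59, 78.98], [304, 69, 34, 23]), (288, [133.56, 140.43], [122, 133, 25, 17]), (244, [248.15, 170.41], [240, 160, 17, 22])]
(142, [192.0, 278.94], [188, 270, 9, 20]) [(40, [324.68, 238.5], [321, 234, 7, 12]), (13, [323.31, 246.77], [322, 243, 4, 7])] [array([193.38929931, 280.91513382]), array([324.31611097, 241.56548998])]
(array([0.58992022, 0.33072075, 0.16630321]), np.float64(0.589041961312688))
red [ 0.44169764 -0.04323115 -0.28755933] -16.475935992191985 0.8856710393541877
```

View pics/c7.png

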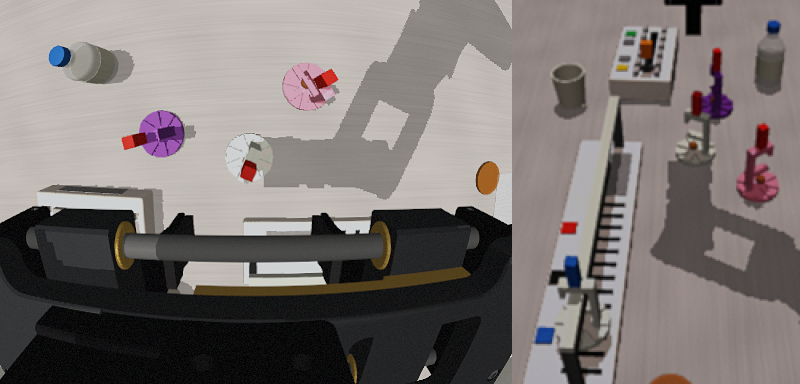

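Blue hangs on the drying stretch level with the blue tile. Red carrier is at (248,171), upright, with its stem up-right (258,145), giving yaw ≈ −16.5°. Approach it.

>>> step_arm([
  [-0.076, -0.045, -0.3, -0.04, 0.3],
  [-0.076, -0.045, -0.6, -0.084, 0.3],
  [-0.076, -0.045, -0.9, -0.084, 0.3],
  [-0.076, -0.045, -0.9, -0.084, 0.3],
  [-0.076, -0.045, -0.9, -0.084, 0.3],
  [-0.076, -0.045, -0.9, -0.084, 0.3],
])

```text
time: 24.03
tcp_pos: [0.4426, -0.0446, 0.1599]
tcp_rot: [0.143, 0.99, -0.0, 0.001]
wrist_force: [0.5, -0.2, -0.3]
width: 0.0611
grip_force: 0.0
```

Run:
```python
from h import *
s=ctrl.observe();print(s["tcp_pos"],yaw());p=P("wrist");i=viewer.get_image("wrist")
q,f=tabfit(p,i,"red",[.4417,-.0432],yaw0=-.28,win=34);print("red",q,np.degrees(q[2]),f)
c,s=np.cos(q[2]),np.sin(q[2])
print("pred bar end px",wproj(p,np.array([q[0]-.022*c,q[1]-.022*s,.09])))
cv2.imwrite("pics/w8.png",cv2.resize(cv2.cvtColor(i,cv2.COLOR_RGB2BGR)[90:240,150:350],None,fx=2,fy=2))
```

```text
[ 0.44257767 -0.04459691  0.15989455] 73.51818923488254
red [ 0.44156778 -0.04337442 -0.36202074] -20.742260357511757 0.9159882460619491
pred bar end px [255.94607106 166.10356617]
```

View pics/w8.png

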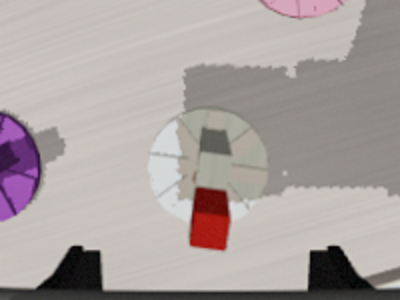

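Red tab at crop (210,220) with bar end at (215,150), matching the prediction. A small correction, then grip with time to close.

>>> step_arm([
  [-0.01, 0.012, -0.3, -0.02, 0.3],
  [-0.01, 0.012, -0.64, -0.02, 0.3],
  [-0.01, 0.012, -0.64, -0.02, 0.3],
  [-0.01, 0.012, -0.64, -0.02, 0.3],
  [-0.01, 0.012, -0.64, -0.02, 1],
  [-0.01, 0.012, -0.64, -0.02, 1],
  [-0.01, 0.012, -0.64, -0.02, 1],
  [-0.01, 0.012, -0.64, -0.02, 1],
  [-0.01, 0.012, -0.64, -0.02, 1],
  [-0.01, 0.012, -0.64, -0.02, 1],
  [-0.01, 0.012, -0.64, -0.02, 1],
  [-0.01, 0.012, -0.64, -0.02, 1],
])

```text
time: 25.08
tcp_pos: [0.4405, -0.0434, 0.095]
tcp_rot: [0.175, 0.985, 0.0, 0.0]
wrist_force: [1.0, 0.7, 0.7]
width: 0.0157
grip_force: 0.6
```

>>> step_arm([
  [0, 0, 0, 0, 1],
  [0, 0, 0, 0, 1],
  [0, 0, 0, 0, 1],
  [0, 0, 0, 0, 1],
  [0, 0, 0, 0, 1],
])

```text
time: 25.5
tcp_pos: [0.4404, -0.0434, 0.0948]
tcp_rot: [0.175, 0.985, 0.0, -0.0]
wrist_force: [0.3, -0.0, 1.1]
width: 0.0138
grip_force: 30.0
```

Run:
```python
from h import *
s=ctrl.observe();print(s["tcp_pos"],yaw(),s["width"])
```

```text
[ 0.44038079 -0.04335679  0.0948057 ] 69.83206238612946 0.013846798990357213
```

>>> step_arm([
  [0, 0, 0.3, 0, 1],
  [0, 0, 0.64, 0.03, 1],
  [0, 0, 0.64, 0.065, 1],
  [0.1, 0.1, 0.64, 0.103, 1],
  [0.3, 0.3, 0.64, 0.103, 1],
  [0.5, 0.5, 0.64, 0.103, 1],
  [0.79, 0.734, 0.64, 0.103, 1],
  [0.79, 0.734, 0.64, 0.103, 1],
  [0.79, 0.734, 0.64, 0.103, 1],
  [0.79, 0.734, 0.64, 0.103, 1],
  [0.79, 0.734, 0.64, 0.103, 1],
  [0.79, 0.734, 0.64, 0.103, 1],
])

```text
time: 26.5
tcp_pos: [0.5182, 0.0294, 0.1584]
tcp_rot: [0.015, 1.0, 0.0, -0.001]
wrist_force: [-0.8, -0.6, -3.5]
width: 0.0136
grip_force: 30.0
```

Run:
```python
from h import *
s=ctrl.observe();print(s["tcp_pos"],yaw(),s["width"],s["wrist_force"])
```

```text
[0.51818947 0.02941434 0.15840605] 88.32046274301278 0.01363536940607532 [-0.78184387 -0.61535706 -3.50180102]
```

Aligned. Hook on, lower, slide 118 mm to the red tile.

>>> step_arm([
  [0.1, 0, 0, 0, 1],
  [0.2, 0, 0, 0, 1],
  [0.3, 0, 0, 0, 1],
  [0.4, 0, 0, 0, 1],
  [0.5, 0, 0, 0, 1],
  [0.61, 0, 0, 0, 1],
  [0.61, 0, 0, 0, 1],
  [0.61, 0, 0, 0, 1],
])

```text
time: 27.17
tcp_pos: [0.5811, 0.03, 0.1584]
tcp_rot: [0.014, 1.0, -0.0, -0.0]
wrist_force: [-0.4, 0.5, -3.1]
width: 0.0141
grip_force: 30.0
```

>>> step_arm([
  [0, 0, -0.06, 0, 1],
  [0, 0, -0.12, 0, 1],
  [0, 0, -0.175, 0, 1],
  [0, 0, -0.175, 0, 1],
  [0, 0, -0.175, 0, 1],
  [0, 0, -0.175, 0, 1],
])

```text
time: 27.67
tcp_pos: [0.5803, 0.0299, 0.1412]
tcp_rot: [0.014, 1.0, 0.0, -0.0]
wrist_force: [0.1, -0.6, -4.2]
width: 0.0138
grip_force: 30.0
```

>>> step_arm([
  [0.006, 0.2, 0, 0, 1],
  [0.012, 0.4, 0, 0, 1],
  [0.018, 0.6, 0, 0, 1],
  [0.024, 0.8, 0, 0, 1],
  [0.028, 1, 0, 0, 1],
  [0.028, 1, 0, 0, 1],
])

```text
time: 28.17
tcp_pos: [0.583, 0.1336, 0.1415]
tcp_rot: [0.013, 1.0, 0.001, 0.0]
wrist_force: [-0.0, -2.1, -3.7]
width: 0.0135
grip_force: 30.0
```

>>> step_arm([
  [0.005, 0.185, 0, 0, 1],
  [0.005, 0.185, 0, 0, 1],
  [0.005, 0.185, 0, 0, 1],
  [0.005, 0.185, -0.01, 0, 1],
  [0.005, 0.185, -0.02, 0, 1],
  [0.005, 0.185, -0.02, 0, 1],
  [0.005, 0.185, -0.02, 0, 1],
])

```text
time: 28.75
tcp_pos: [0.5842, 0.1479, 0.1402]
tcp_rot: [0.015, 1.0, 0.0, 0.0]
wrist_force: [-0.3, 0.4, 3.3]
width: 0.0138
grip_force: 30.0
```

>>> step_arm([
  [0, 0, 0, 0, 0.6],
  [0, 0, 0, 0, 0.6],
  [0, 0, 0, 0, 0.6],
  [0, 0, 0, 0, 0.6],
  [0, 0, 0, 0, 0.6],
  [0, 0, 0.1, 0, 0.6],
  [0, 0, 0.3, 0, 0.6],
  [0, 0, 0.6, 0, 0.6],
  [0, 0, 1, 0, 0.5],
  [0, 0, 1, 0, 0.5],
])

```text
time: 29.58
tcp_pos: [0.589, 0.1489, 0.2481]
tcp_rot: [0.014, 1.0, 0.001, 0.008]
wrist_force: [1.2, 0.1, 0.6]
width: 0.0404
grip_force: 0.0
```

>>> step_arm([
  [-0.13, -0.95, 0, -0.012, 0.2],
  [-0.13, -0.95, 0, -0.012, 0.2],
  [-0.13, -0.95, 0, -0.012, 0.2],
  [-0.13, -0.95, 0, -0.012, 0.2],
])

```text
time: 29.92
tcp_pos: [0.5708, 0.0504, 0.2401]
tcp_rot: [0.035, 0.999, -0.001, 0.0]
wrist_force: [-0.1, 0.0, -0.4]
width: 0.0623
grip_force: 0.0
```

>>> step_arm([
  [-0.13, -0.95, 0, 0, 0.2],
  [-0.13, -0.95, 0, 0, 0.2],
  [-0.13, -0.95, 0, 0, 0.2],
  [-0.13, -0.95, 0, 0, 0.2],
])

```text
time: 30.25
tcp_pos: [0.5582, -0.0438, 0.2397]
tcp_rot: [0.035, 0.999, -0.0, 0.0]
wrist_force: [0.8, -0.6, -0.0]
width: 0.0696
grip_force: 0.0
```

>>> step_arm([
  [-0.13, -0.95, 0, 0, 0.2],
  [-0.13, -0.95, 0, 0, 0.2],
  [-0.13, -0.95, 0, 0, 0.2],
  [-0.13, -0.95, 0, 0, 0.2],
])

```text
time: 30.58
tcp_pos: [0.5455, -0.1382, 0.2395]
tcp_rot: [0.035, 0.999, -0.0, 0.001]
wrist_force: [0.4, -0.2, -1.5]
width: 0.0697
grip_force: 0.0
```

>>> step_arm([
  [-0.12, -0.95, -0.4, 0, 0.3],
  [-0.12, -0.95, -0.4, 0, 0.3],
  [-0.12, -0.95, -0.4, 0, 0.3],
  [-0.12, -0.95, -0.4, 0, 0.3],
  [-0.12, -0.95, -0.4, 0, 0.3],
  [-0.12, -0.95, -0.4, 0, 0.3],
])

```text
time: 31.08
tcp_pos: [0.5335, -0.2292, 0.1996]
tcp_rot: [0.032, 0.999, 0.001, 0.0]
wrist_force: [0.3, -0.5, -0.5]
width: 0.0605
grip_force: 0.0
```

Run:
```python
from h import *
s,p,i=W("w9",1)
d=viewer.get_image("side");e=viewer.get_image("scene")
print(yaw(),s["tcp_pos"],s["time"])
k=blobs(i,"orange",(200,130,330,220))[0];print(k,wray(p,k[1],.096),"model",wproj(p,np.array([.5337,-.232,.096])))
for c,b,Y in(("blue",(180,240,260,300),.3285),("red",(180,190,240,242),.1485)):
    a=blobs(d,c,b,100,35)[:1];print(c,a,proj(P("side"),[.5841+.028*(Y-.1485),Y,.156]))
c=np.zeros((480,800,3),np.uint8);c[:,:400]=cv2.resize(e[130:310,200:350],(400,480),interpolation=3);c[:,400:]=cv2.resize(d[140:350,150:325],(400,480),interpolation=3)
cv2.imwrite("pics/c9.png",cv2.cvtColor(c,cv2.COLOR_RGB2BGR))
```

```text
86.34514549451002 [ 0.53349211 -0.22924718  0.19959753] 31.0833
(457, [249.44, 184.67], [241, 171, 18, 29]) [ 0.53450105 -0.23223679  0.096     ] model [249.62566254 183.87099531]
blue [(145, [192.12, 278.94], [188, 270, 10, 20])] [193.36729002 280.91512263]
red [(117, [205.02, 211.43], [201, 203, 9, 18])] [207.09358406 212.54935117]
```

View pics/c9.png

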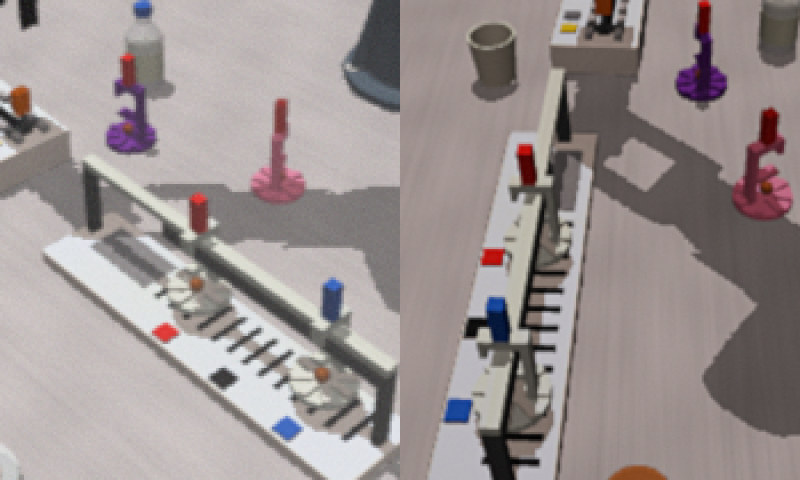

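Red hangs by the red tile and blue by the blue tile, and the knob is at its yellow notch (wrist (249,185), as predicted). Before changing the knob, one full look for a black carrier.

Run:
```python
from h import *
d=viewer.get_image("side");e=viewer.get_image("scene")
for n in("side","scene"): print([(l,viewer.spot_in(n,l)) for l in("black_tab","black_mouth")])
c=np.vstack([cv2.resize(e,(400,300),interpolation=cv2.INTER_AREA),cv2.resize(d,(400,300),interpolation=cv2.INTER_AREA)])
c=np.hstack([cv2.resize(e,(400,300)),cv2.resize(d,(400,300))])
cv2.imwrite("pics/c10.png",cv2.cvtColor(c,cv2.COLOR_RGB2BGR))
```

```text
[('black_tab', []), ('black_mouth', [{'location': [193.3, 163.4], 'p': 0.73}])]
[('black_tab', [{'location': [290.0, 257.2], 'p': 0.42}]), ('black_mouth', [])]
```

View pics/c10.png

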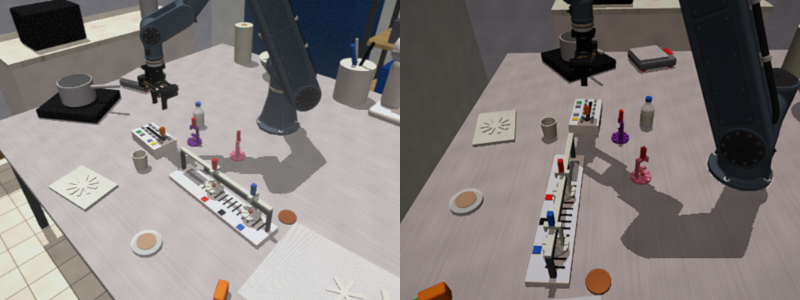

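No black carrier: the hits fall on the cup (193,163) and the rail (290,257). Grip the knob again.

>>> step_arm([
  [0.005, -0.01, -0.3, 0, 0.3],
  [0.005, -0.01, -0.6, 0, 0.3],
  [0.005, -0.01, -0.6, 0, 0.3],
  [0.005, -0.01, -0.6, 0, 0.3],
  [0.005, -0.01, -0.6, 0, 0.3],
  [0.005, -0.01, -0.6, 0, 0.3],
  [0.005, -0.01, -0.6, 0, 0.3],
])

```text
time: 32.12
tcp_pos: [0.5344, -0.2333, 0.1411]
tcp_rot: [0.033, 0.999, -0.001, 0.001]
wrist_force: [0.1, 0.4, 1.0]
width: 0.061
grip_force: 0.0
```

>>> step_arm([
  [0, 0, -0.3, 0, 0.3],
  [0, 0, -0.59, 0, 0.3],
  [0, 0, -0.59, 0, 0.3],
  [0, 0, -0.59, 0, 0.3],
  [0, 0, -0.59, 0, 1],
  [0, 0, -0.59, 0, 1],
  [0, 0, -0.59, 0, 1],
  [0, 0, -0.59, 0, 1],
  [0, 0, -0.59, 0, 1],
  [0, 0, -0.59, 0, 1],
  [0, 0, -0.59, 0, 1],
  [0, 0, -0.59, 0, 1],
])

```text
time: 33.12
tcp_pos: [0.5333, -0.2325, 0.0804]
tcp_rot: [0.033, 0.999, 0.0, 0.0]
wrist_force: [-0.0, -0.7, 2.0]
width: 0.0156
grip_force: 28.1
```

>>> step_arm([
  [0, 0, 0, 0, 1],
  [0, 0, 0, 0, 1],
  [0, 0, 0, 0, 1],
  [0, 0, 0, 0, 1],
  [0, 0, 0, 0, 1],
])

```text
time: 33.53
tcp_pos: [0.5333, -0.2325, 0.0804]
tcp_rot: [0.033, 0.999, 0.0, -0.0]
wrist_force: [-0.7, 1.7, 2.0]
width: 0.0158
grip_force: 30.0
```

>>> step_arm([
  [0, 0, 0.08, 0, 1],
  [0, 0, 0.16, 0, 1],
  [0, 0, 0.16, 0, 1],
  [0, 0, 0.16, 0, 1],
  [-0.02, -0.32, 0.16, 0, 1],
  [-0.041, -0.639, 0.16, 0, 1],
  [-0.041, -0.639, 0.16, 0, 1],
  [-0.041, -0.639, 0.16, 0, 1],
])

```text
time: 34.2
tcp_pos: [0.5288, -0.2985, 0.0961]
tcp_rot: [0.034, 0.999, -0.001, 0.0]
wrist_force: [0.2, -0.6, -0.6]
width: 0.0156
grip_force: 30.0
```

>>> step_arm([
  [-0.02, -0.32, 0, 0, 1],
  [-0.041, -0.637, 0, 0, 1],
  [-0.041, -0.637, 0, 0, 1],
  [-0.041, -0.637, 0, 0, 1],
  [-0.041, -0.637, 0, 0, 1],
  [-0.041, -0.637, 0, 0, 1],
  [-0.041, -0.637, 0, 0, 1],
])

```text
time: 34.78
tcp_pos: [0.5249, -0.3586, 0.0963]
tcp_rot: [0.032, 0.999, 0.0, -0.001]
wrist_force: [-1.6, -0.0, -0.6]
width: 0.0161
grip_force: 30.0
```

>>> step_arm([
  [0, 0, -0.04, 0, 1],
  [0, 0, -0.08, 0, 1],
  [0, 0, -0.12, 0, 1],
  [0, 0, -0.15, 0, 1],
  [0, 0, -0.15, 0, 1],
  [0, 0, -0.15, 0, 1],
])

```text
time: 35.28
tcp_pos: [0.5248, -0.3598, 0.0809]
tcp_rot: [0.033, 0.999, 0.0, -0.0]
wrist_force: [-2.2, 1.8, -1.1]
width: 0.0157
grip_force: 30.0
```

Lowered fully, without resistance. Release, rise, and verify.

>>> step_arm([
  [0, 0, 0, 0, 0.5],
  [0, 0, 0, 0, 0.5],
  [0, 0, 0, 0, 0.5],
  [0, 0, 0, 0, 0.5],
  [0, 0, 0, 0, 0.5],
  [0, 0, 0.3, 0, 0.5],
  [0, 0, 0.7, 0, 0.5],
  [0, 0, 1, 0, 0.5],
  [0, 0, 1, 0, 0.5],
  [0, 0, 1, 0, 0.5],
])

```text
time: 36.12
tcp_pos: [0.5265, -0.3614, 0.1841]
tcp_rot: [0.033, 0.999, -0.002, 0.002]
wrist_force: [-0.8, 0.1, -0.7]
width: 0.0436
grip_force: 0.0
```

>>> step_arm([
  [-0.3, 0.3, 0.6, 0, 0.3],
  [-0.3, 0.3, 0.6, 0, 0.3],
  [-0.3, 0.3, 0.6, 0, 0.3],
  [-0.3, 0.3, 0.6, 0, 0.3],
  [-0.3, 0.3, 0.6, 0, 0.3],
  [-0.3, 0.3, 0.6, 0, 0.3],
  [-0.3, 0.3, 0.6, 0, 0.3],
  [-0.3, 0.3, 0.6, 0, 0.3],
])

```text
time: 36.78
tcp_pos: [0.4949, -0.3301, 0.24]
tcp_rot: [0.033, 0.999, 0.001, -0.001]
wrist_force: [0.9, -0.3, 0.0]
width: 0.061
grip_force: 0.0
```

Run:
```python
from h import *
s,p,i=W("w11",1);d=viewer.get_image("side");e=viewer.get_image("scene")
k=blobs(i,"orange",(100,100,330,240))[:1];print(k,[(z,wproj(p,np.array([.5255,-.3599,z])).round(1)) for z in(.096,.106)])
for im,b,n in((d,(215,100,255,142),"side"),(e,(170,135,206,170),"scene")): print(n,blobs(im,"orange",b)[:1],proj(P(n),np.array([[.5255,-.3599,.096],[.5255,-.3599,.106]])))
for c,b in(("blue",(180,240,260,300)),("red",(180,190,240,242))): print(c,blobs(d,c,b,100,35)[:1])
c=np.hstack([i[60:360,:400],cv2.resize(d[90:340,150:335],(400,300),interpolation=3)]);cv2.imwrite("pics/c11.png",cv2.cvtColor(c,cv2.COLOR_RGB2BGR))
```

```text
[(146, [229.12, 196.9], [220, 191, 16, 24])] [(0.096, array([228.2, 203. ])), (0.106, array([227.5, 205.6]))]
side [(70, [242.96, 118.99], [240, 114, 7, 11])] [[243.61781178 119.8054883 ]
 [243.50270495 117.09205193]]
scene [(55, [187.58, 152.62], [185, 148, 6, 11])] [[187.57999809 152.46536755]
 [187.22055244 150.07066365]]
blue [(148, [192.2, 278.97], [188, 270, 10, 20])]
red [(116, [205.28, 211.48], [201, 203, 9, 18])]
```

View pics/c11.png

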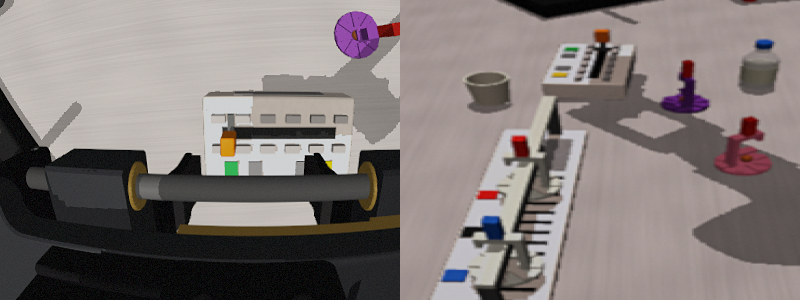

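The knob is fully down beside the green tile (left view (229,145); scene and side pixels match z 0.096), and both carriers hang still. Hand in.

```bash
python3 -c "
from station import ctrl
print(ctrl.close_job())"
```

```text
the job is handed in; nothing more can be done
None
```

The job is handed in: the knob went to the yellow notch first, then the blue and red carriers were hung level with their tiles (no black carrier was present), and the knob is now fully down in the green notch with the cup, bottle, caramel disc and look-alikes left alone.

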